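# Build the key-stand keepsake tower on a hallway shelf

## Task

Tidy the hallway shelf by building one tower on the key stand, one piece at a time from the bottom up: set the steel dish level on the middle of the stand's round cork pad, stand the small ceramic pot upright inside the dish, push the orange stopper's narrow end fully into the pot's mouth, and lastly lay the steel keyring over the stopper's knob so that it lies flat on the stopper's flange. Let go of each piece before fetching the next, and leave the clothes peg, the brass tin and the wooden ring where they lie.

Things in the scene. Friction and masses are not known exactly. Their poses are not given: they have to be found in the camera images.
- pad (a point): Centre of the top of the cork pad (72 mm across, 3 mm proud of the turntable), 25 mm above the shelf, z up. It lies 38 mm off the upright axis of a fixed key stand's acrylic turntable (160 mm across), which turns stiffly (0.06 N m). +x points away from that axis; at -86 mm in x stands the key post, 50 mm tall, with a 60 mm crossbar along y.
- dish: Open round stainless steel dish, loose, upright, 62 mm outside at the rim, 58 mm at the foot, 26 mm high, wall 3 mm, floor 4 mm thick. Origin: centre of the underside, z up. About 70 g (hidden variation).
- pot: Small white glazed ceramic pot shaped like an upturned thimble, open at the top, loose, upright: 40 mm outside at the rim, 34 mm at the foot, 50 mm high, wall 4 mm (mouth 32 mm), floor 5 mm thick. Origin: centre of the underside, z up. In the dish its top 28 mm stick out above the dish's rim. About 70 g.
- stopper: Orange silicone stopper (rigid), loose, standing on its narrow end. From below: plug 20 mm wide growing to 25, 14 mm long; flange 44 mm wide, 5 mm thick; knob 16 mm wide, 28 mm tall (19 to 47 mm up), the part to grip. Fully in, its flange rests on the pot's rim, its foot 36 mm above the pot's underside. Origin: centre of the foot, z up. About 30 g.
- keyring: Plain closed stainless steel keyring loop lying flat, loose: 38 mm outside, 28 mm inside, 6 mm thick. Origin: centre of the underside, z up. Grip it by its outside with the fingertips. 25 g.
- peg: Wooden clothes peg lying on its side, 70 mm long, 16 mm wide, 12 mm high; a bystander to be left alone. Origin: centre of the underside, x along its length.
- tin: Closed flat round brass tin, 50 mm across, 18 mm high; a bystander to be left alone. Origin: centre of the underside.
- woodring: Wooden curtain ring lying flat, 56 mm outside, 40 mm inside, 8 mm thick; a bystander to be left alone. Origin: centre of the underside.
There are look-alikes about, which are no part of the job. Of the things that look like the pot, take the one that is farthest to the robot's left at the start.

How it is judged:
On the way, in this order (a step that is already met when the one before it is completed fails the run):
1. The steel dish stands level on the cork pad, let go (horizontal distance between dish and pad below 0.012 m and z of dish in the frame of pad between -0.003 and 0.004 m and angle between dish's own z axis and vertical below 0.12 rad and contact force between the fingers and dish below 0.05 N and linear speed of dish below 0.03 m/s), for 0.2 s.
2. The ceramic pot stands upright in the dish, let go (horizontal distance between dish and pad below 0.012 m and z of dish in the frame of pad between -0.003 and 0.004 m and angle between each of dish, pot's own z axis and vertical below 0.12 rad and horizontal distance between pot and dish below 0.013 m and z of pot in the frame of dish between 0.001 and 0.008 m and contact force between the fingers and pot below 0.05 N and linear speed of pot below 0.03 m/s), for 0.2 s.
3. The stopper is fully in the mouth of the pot, let go (horizontal distance between dish and pad below 0.012 m and z of dish in the frame of pad between -0.003 and 0.004 m and angle between each of dish, pot, stopper's own z axis and vertical below 0.12 rad and horizontal distance between pot and dish below 0.013 m and z of pot in the frame of dish between 0.001 and 0.008 m and horizontal distance between stopper and pot below 0.007 m and z of stopper in the frame of pot between 0.032 and 0.04 m and contact force between the fingers and stopper below 0.05 N and linear speed of stopper below 0.03 m/s), for 0.2 s.
4. The keyring lies flat on the stopper's flange, around its knob, let go (horizontal distance between dish and pad below 0.012 m and z of dish in the frame of pad between -0.003 and 0.004 m and angle between each of dish, pot, stopper's own z axis and vertical below 0.12 rad and horizontal distance between pot and dish below 0.013 m and z of pot in the frame of dish between 0.001 and 0.008 m and horizontal distance between stopper and pot below 0.007 m and z of stopper in the frame of pot between 0.032 and 0.04 m and horizontal distance between keyring and stopper below 0.009 m and z of keyring in the frame of stopper between 0.015 and 0.028 m and angle between the z axis of keyring and the z axis of stopper, either way round below 0.15 rad and contact force between the fingers and keyring below 0.05 N and linear speed of keyring below 0.03 m/s), for 0.2 s.
At the end, for the whole second after the job is handed in: All released and at rest: dish level on the cork pad (centres within 12 mm), pot upright on the dish's floor (within 13 mm), stopper fully in the pot's mouth, flange on the rim (within 7 mm, upright), keyring flat on the flange around the knob (within 9 mm) (all of step 4 and contact force between the fingers and dish below 0.05 N and linear speed of each of dish, pot, stopper below 0.03 m/s and contact force between the fingers and pot below 0.05 N and contact force between the fingers and stopper below 0.05 N); the robot touches nothing.
It fails at once if The clothes peg is moved more than 25 mm from where it lay (distance of peg from where it was at the start of the episode above 0.025 m).
It fails at once if The brass tin is moved more than 25 mm from where it lay (distance of tin from where it was at the start of the episode above 0.025 m).
It fails at once if The wooden ring is moved more than 25 mm from where it lay (distance of woodring from where it was at the start of the episode above 0.025 m).
It also fails if it takes over 112 s, if anything falls off the work surface, if the arm or the gripper's body presses on something with over 40 N, if the wrist force passes 120 N, or if a joint passes its speed limit or range.

## Robot

A 6-joint arm with a two-finger parallel gripper is mounted at the origin on the work surface. World frame = base frame: x ahead of the robot, y to its left, z up, the work surface at z = 0. Lengths are in m, angles in rad, forces in N, time in s.
With the tool pointing down it reaches from about 0.25 to 0.725 m from the base axis. Payload 4 kg.
Tool frame: the origin (TCP) lies midway between the tips of the shut fingers; the grasp point (between the pads) lies 19 mm behind it; z points along the fingers, y is the line along which they close (so a half turn about z gives the same grasp; the last joint's range is limited). The gripper opens to 85 mm and grips with 20 to 120 N. Pads are 22 mm wide; open, the fingers measure 114 mm over their backs; the gripper's body (76 mm by 85 mm) begins 54 mm behind the grasp point. The pads swing forward as they close: fully open they stand 13 mm farther back than shut.
Start: joints at [1.341, 0.241, 0.005, 1.335, 0, 1.571], TCP at [0.114, 0.487, 0.231] pointing down, gripper open.
Joint ranges: [-2.72, 2.72], [-1.05, 1.87], [-1.09, 1.28], [-1.99, 2.15], [-1.42, 1.44], [-3.14, 3.14]. Speed limits (rad/s): [2.79, 2.79, 3.14, 3.14, 3.14, 3.14].

## Interface

Orientations are given as a unit quaternion [x, y, z, w].
In Python, from station import get_obs, camera, camera_params, finish_job gives the robot as it stands.
- The arm moves only by the tool servo_tool, never from a script. Its argument "targets" is text: rows parted by semicolons, each of 7 numbers parted by spaces: the shift along the tool's x, y, z as a fraction of full scale, then the turn, a rotation vector about the tool's x, y, z as a fraction of full scale, then the opening, from -1 (shut) to 1 (fully open). A call has 1 to 10 rows; each row shifts and turns the commanded pose from where the row before left it, along the tool's axes as they then stand; what a row does not reach is not made up. Full scale, the value 1, is 0.3 m for a shift and 45 degrees for a turn. A row lasts 1/8 s, in which the tool goes at most 62.5 mm and 10.7 degrees, less where a joint would pass 70% of its speed; a pose out of reach is approached as far as the arm can. A call with a number of a shift or a turn outside -1 to 1 is refused whole. A call with a gripper value outside its range is refused whole. The fingers move at their own pace and stop on an object; "force" is the grip in N (left out, the last holds). Time passes only in rows, so rows that do not move let the fingers close. It gives the time, the measured TCP pose, the force, the opening and the grip force at its end, in the units of the state.
- get_obs(): the state, without advancing time (a new reading comes with each control period).
- camera(name): name is "scene" or "top" or "wrist"; returns the picture (384x512x3 uint8, red, green, blue); there is no depth.
- camera_params(name): a dict with "fovy" (degrees; the focal length in pixels is half the picture's height over the tangent of half this angle, whatever the lens; pixels are square), "cx", "cy" (the principal point, pixels), "k1" (the pictures are not rectified: a ray, as slopes to the right and down, at radius r is drawn at 1 + k1 r^2 times it, then the intrinsics apply), "R" (3x3) and "t" (3): a world point X has camera coordinates R X + t; the wrist camera has in their place "tool_from_camera" (4x4, takes a point from camera to tool coordinates, whose origin is the TCP and whose axes are the flange's). Camera axes: x right, y down, z forward; pixel columns grow to the right and rows downward; lengths in m; the calibration is good to about 2 mm. A picture is of the moment at which its call begins: read the wrist's pose just before it. camera_params takes no time and is no camera call.
- finish_job(): hands the job in; it is judged then, once.
The state is a dict: "time": time; "q": joint angles; "dq": joint speeds; "tau": joint torques, N m; "tcp_pos": TCP position; "tcp_rot": TCP orientation; "contact_force": force on the tool from outside, world axes, zero at the start; "torque": the same for the moment, N m; "opening": finger opening in m; "grasp_force": force on a finger pad.
Only numpy, scipy, OpenCV 4.12 (cv2) and the standard library are available. Lean on these libraries where they do the work, as an engineer would, in place of code of your own. Each camera call takes 0.05 s, during which the arm holds its last target. There are 200 camera calls.

## Working session

There is one attempt and no reset: what is moved stays moved. The work goes in short steps, Python scripts to look and compute and a tool call to move; the robot and the scene stay as the last step left them, time stands still between calls to the robot, and variables do not carry over. Pictures are saved under pics/ and viewed, at most 15 in all, crops included, and the job is handed in when it is done.

Besides the shell and the picture viewer there is one more tool, called after "Emit:" as name(argument=value, ...), one argument or row to a line, values as JSON. servo_tool: Moves the arm, as the interface text tells. Shift numbers are shares of 0.3 m and turn numbers shares of 45 degrees, none past 1 either way. Its arguments: {"type":"object","properties":{"targets":{"type":"string"},"force":{"type":"number"}},"required":["targets"]}

```bash
mkdir -p pics; ls
cat > h.py <<'E'
import numpy as np,cv2
from station import *
def snap(n,f):
    o=get_obs(); im=camera(n); cv2.imwrite(f'pics/{f}.png',im[:,:,::-1]); return o,im
def pose(o):
    from scipy.spatial.transform import Rotation as R
    return R.from_quat(o['tcp_rot']).as_matrix(),np.array(o['tcp_pos'])
def ray(n,u,v,o=None):
    p=camera_params(n); f=192/np.tan(np.radians(p['fovy'])/2)
    d=np.array([(u-p['cx'])/f,(v-p['cy'])/f]); s=d.copy()
    for _ in range(30): s=d/(1+p['k1']*(s@s))
    r=np.array([s[0],s[1],1])
    if n=='wrist':
        T=np.array(p['tool_from_camera']); Rm,t=pose(o)
        return Rm@T[:3,3]+t, Rm@T[:3,:3]@r
    Rm=np.array(p['R']); return -Rm.T@np.array(p['t']),Rm.T@r
def at(n,u,v,z,o=None):
    c,d=ray(n,u,v,o); return c+d*(z-c[2])/d[2]
def proj(n,X,o=None):
    p=camera_params(n); f=192/np.tan(np.radians(p['fovy'])/2)
    if n=='wrist':
        T=np.array(p['tool_from_camera']); Rm,t=pose(o)
        c=T[:3,:3].T@(Rm.T@(np.array(X)-t)-T[:3,3])
    else: c=np.array(p['R'])@X+np.array(p['t'])
    s=c[:2]/c[2]; s=s*(1+p['k1']*(s@s)); return p['cx']+f*s[0],p['cy']+f*s[1]
E
python3 - <<'E'
from h import *
for n in('scene','top','wrist'):
    o,im=snap(n,n+'0'); p=camera_params(n); print(n,{k:np.round(v,3).tolist() for k,v in p.items()})
print(o)
b=cv2.imread('pics/top0.png'); cv2.imwrite('pics/top0b.png',cv2.resize(b,(800,600),interpolation=cv2.INTER_CUBIC))
E
```

```text
pics
scene {'fovy': 47.07, 'cx': 259.097, 'cy': 195.209, 'k1': -0.131, 'R': [[0.025, 1.0, -0.013], [0.795, -0.027, -0.606], [-0.606, 0.004, -0.795]], 't': [-0.02, -0.365, 1.243]}
top {'fovy': 56.323, 'cx': 250.807, 'cy': 193.432, 'k1': 0.019, 'R': [[-0.009, -1.0, 0.013], [-0.988, 0.007, -0.157], [0.157, -0.015, -0.987]], 't': [0.0, 0.489, 0.728]}
wrist {'fovy': 65.208, 'cx': 251.687, 'cy': 193.979, 'k1': -0.037, 'tool_from_camera': [[-0.0, -0.946, -0.325, 0.084], [1.0, 0.0, -0.0, 0.001], [0.0, -0.325, 0.946, -0.142], [0.0, 0.0, 0.0, 1.0]]}
{'time': 0.1, 'q': array([1.34099577e+00, 2.41333581e-01, 3.88684790e-03, 1.33521467e+00,
       5.77595881e-06, 1.57081935e+00]), 'dq': array([-1.37170418e-03, -2.48471264e-03,  3.74201063e-03, -2.12840465e-03,
        1.79501907e-05,  1.19570498e-03]), 'tau': array([-6.16623493e-05, -3.73135900e+01,  2.53011292e+01,  1.08562820e-02,
       -5.84753434e-05, -2.24090293e-06]), 'tcp_pos': array([0.11376286, 0.486313  , 0.23051466]), 'tcp_rot': array([ 1.14659013e-01,  9.93404470e-01, -9.26060374e-04, -1.09771678e-04]), 'contact_force': array([0.70294837, 0.27454316, 0.01679252]), 'torque': array([-0.01297495,  0.05047225, -0.02730368]), 'grasp_force': 0.0, 'opening': 0.08541505169965262}
```

View pics/top0b.png

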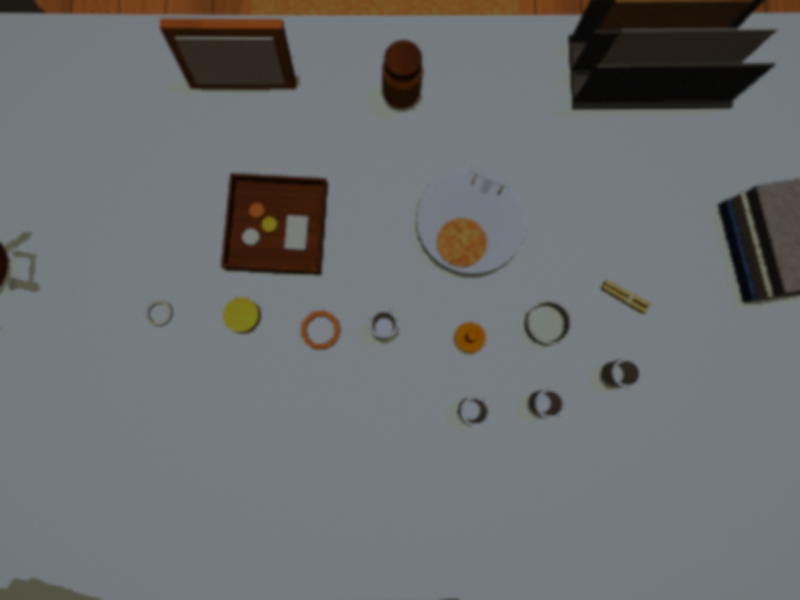

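View pics/scene0.png

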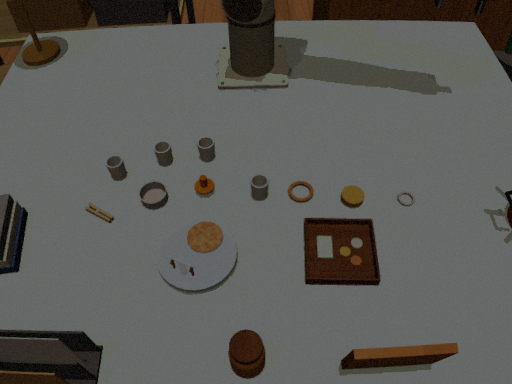

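The top picture (1.56x enlarged) shows the keyring at (160,312), the tin at (241,315) and the wood ring at (320,329). The leftmost pot is at (384,327), with other pots at (472,410), (545,403) and (620,373). The stopper is at (470,337), the dish at (547,323), the peg at (626,296), the pad at (462,242) and the post at (487,185). The scene picture agrees.

Run:
```python
from h import *
S=1.5625
for n,u,v,z,us,vs in [('keyring',160,312,.006,405.5,199),('tin',241,315,.018,353,195),('wood',320,329,.008,301,191),('pot',384,327,.05,260,182),('stopper',470,337,.03,204,183),('dish',547,323,.026,154,188),('peg',626,296,.012,99,213),('pad',462,242,.025,205.5,237),('post',487,185,.065,183,268)]:
    print(n,at('top',u/S,v/S,z).round(3),at('scene',us,vs,z).round(3))
s=cv2.imread('pics/scene0.png')
cv2.imwrite('pics/s1.png',cv2.resize(s[135:300,80:300],(800,600),interpolation=cv2.INTER_CUBIC))
```

```text
keyring [0.483 0.323 0.006] [0.486 0.327 0.006]
tin [0.476 0.206 0.018] [0.48  0.21  0.018]
wood [0.456 0.098 0.008] [0.457 0.1   0.008]
pot [0.454 0.007 0.05 ] [0.463 0.011 0.05 ]
stopper [ 0.441 -0.111  0.03 ] [ 0.445 -0.11   0.03 ]
dish [ 0.46  -0.219  0.026] [ 0.452 -0.219  0.026]
peg [ 0.5   -0.337  0.012] [ 0.505 -0.335  0.012]
pad [ 0.577 -0.104  0.025] [ 0.579 -0.1    0.025]
post [ 0.646 -0.135  0.065] [ 0.669 -0.132  0.065]
```

View pics/s1.png

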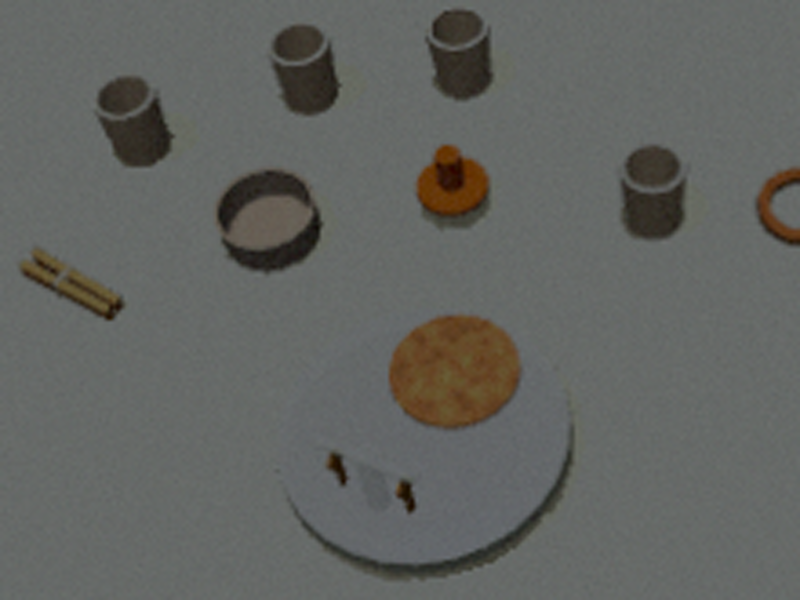

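The scene crop confirms the layout: dish at (268,215), stopper, pot at (653,190), pad at (455,370), and the post with its pegs at (370,480). The two cameras agree to under 1 cm, so I'm moving to a wrist vantage.

Emit:
servo_tool(
  targets="0 0 0 0 0 -0.147 1; 0 0 0 0 0 -0.147 1; -0.085 -0.168 0 0 0 0 1; -0.085 -0.168 0 0 0 0 1; -0.085 -0.168 0 0 0 0 1; -0.085 -0.168 0 0 0 0 1; -0.085 -0.168 0 0 0 0 1; -0.085 -0.168 0 0 0 0 1; -0.085 -0.168 0 0 0 0 1; -0.085 -0.168 0 0 0 0 1",
  force=30,
)

```text
time: 1.4
tcp_pos: [0.3188, 0.0822, 0.2314]
tcp_rot: [-0.001, 1.0, 0.0, 0.0]
contact_force: [0.6, 0.4, -0.0]
opening: 0.0855
grasp_force: 0.0
```

Emit:
servo_tool(
  targets="-0.085 -0.168 0 0 0 0 1; -0.085 -0.168 0 0 0 0 1; -0.085 -0.168 0 0 0 0 1; -0.085 -0.168 0 0 0 0 1; 0 0 0 0 0 0 1; 0 0 0 0 0 0 1",
)

```text
time: 2.15
tcp_pos: [0.4198, -0.1174, 0.2308]
tcp_rot: [-0.0, 1.0, 0.0, -0.001]
contact_force: [0.2, 0.7, -0.0]
opening: 0.0855
grasp_force: 0.0
```

Run:
```python
from h import *
o,im=snap('wrist','w1'); print(o['tcp_pos'],o['tcp_rot'],o['time'])
b=cv2.imread('pics/w1.png'); cv2.imwrite('pics/w1b.png',cv2.resize(b,(800,600),interpolation=cv2.INTER_CUBIC))
```

```text
[ 0.41984955 -0.11736724  0.23077509] [-2.14814031e-04  9.99999502e-01  4.34470560e-04 -8.72159924e-04] 2.15
```

View pics/w1b.png

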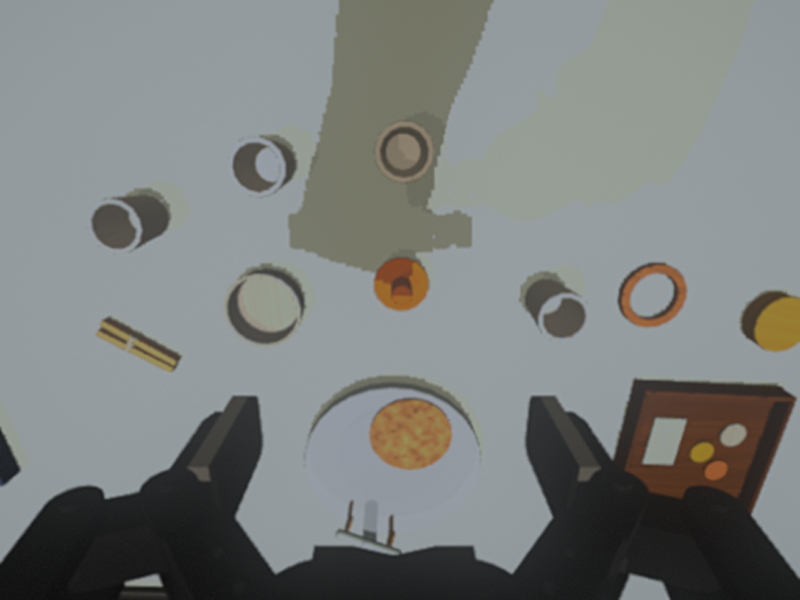

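The wrist picture (1.56x) shows the dish near (264,306), the stopper at (401,285), the pot at (562,315), the pad at (411,434) and the post base at (370,520). I'll overlay modelled circles on it to refine these.

```bash
cat > ov.py <<'E'
from h import *
def circ(img,n,o,c,z,r,col,k,off):
    a=np.linspace(0,2*np.pi,73)
    p=np.array([proj(n,np.array([c[0]+r*np.cos(t),c[1]+r*np.sin(t),z]),o) for t in a])
    cv2.polylines(img,[np.int32(np.round((p-np.array(off)+.5)*k*16))],True,col,1,cv2.LINE_AA,4)
E
python3 - <<'E'
from ov import *
import pickle
o=get_obs(); pickle.dump(o,open('o1.pkl','wb'))
S=1.5625
g={}
for n,u,v,z in [('dish',264,305,.026),('stop',401,285,.019),('pot',562,315,.05),('pad',411,434,.025)]:
    g[n]=at('wrist',u/S,v/S,z,o); print(n,g[n].round(4))
b=cv2.imread('pics/w1.png'); k=3.2; off=(130,150)
im=cv2.resize(b[150:310,130:380],None,fx=k,fy=k,interpolation=cv2.INTER_CUBIC)
im=cv2.convertScaleAbs(im,alpha=1.3)
circ(im,'wrist',o,g['dish'],.026,.031,(0,255,0),k,off);circ(im,'wrist',o,g['dish'],0,.029,(0,0,255),k,off)
circ(im,'wrist',o,g['pot'],.05,.020,(0,255,0),k,off);circ(im,'wrist',o,g['pot'],0,.017,(0,0,255),k,off)
circ(im,'wrist',o,g['stop'],.019,.022,(0,255,0),k,off);circ(im,'wrist',o,g['stop'],.047,.008,(0,0,255),k,off)
circ(im,'wrist',o,g['pad'],.025,.036,(0,255,0),k,off)
cv2.imwrite('pics/w1o.png',im)
E
```

```text
dish [ 0.4562 -0.2169  0.026 ]
stop [ 0.4418 -0.1094  0.019 ]
pot [0.4554 0.009  0.05  ]
pad [ 0.5751 -0.0999  0.025 ]
```

View pics/w1o.png

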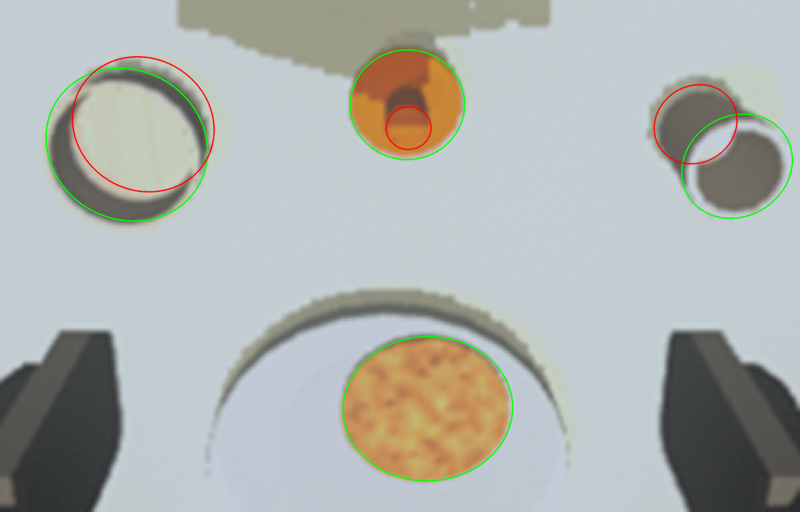

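The overlays fit to about 1 mm. Next is the dish.

Emit:
servo_tool(
  targets="-0.06 -0.166 0 0 0 0 1; -0.061 -0.166 0 0 0 0 1; 0 0 0.17 0 0 0 1; 0 0 0.17 0 0 0 1; 0 0 0.17 0 0 0 1; 0 0 0.15 0 0 0 1; 0 0 0.09 0 0 0 1; 0 0 0 0 0 0 1; 0 0 0 0 0 0 1",
)

```text
time: 3.32
tcp_pos: [0.458, -0.2167, 0.0077]
tcp_rot: [-0.001, 1.0, -0.0, 0.001]
contact_force: [0.6, -0.4, 0.7]
opening: 0.0859
grasp_force: 0.0
```

Emit:
servo_tool(
  targets="0 0 0.015 0 0 0 0.7; 0 0 0 0 0 0 -1; 0 0 0 0 0 0 -1; 0 0 0 0 0 0 -1; 0 0 0 0 0 0 -1; 0 0 0 0 0 0 -1; 0 0 0 0 0 0 -1; 0 0 0 0 0 0 -1",
)

```text
time: 4.32
tcp_pos: [0.4577, -0.2175, 0.0031]
tcp_rot: [-0.0, 1.0, -0.0, 0.001]
contact_force: [-0.9, 1.6, 5.9]
opening: 0.0592
grasp_force: 32.0
```

Emit:
servo_tool(
  targets="0 0 -0.05 0 0 0 -1; 0 0 -0.14 0 0 0 -1; 0 0 -0.14 0 0 0 -1; -0.13 0.13 0 0 0 0 -1; -0.133 0.131 0 0 0 0 -1; -0.134 0.132 0 0 0 0 -1; 0 0 0 0 0 0 -1; 0 0 0 0 0 0 -1",
)

```text
time: 5.32
tcp_pos: [0.5754, -0.099, 0.101]
tcp_rot: [-0.001, 1.0, -0.0, -0.0]
contact_force: [-0.1, 0.5, -0.4]
opening: 0.0588
grasp_force: 32.7
```

Run:
```python
from ov import *
o,im=snap('wrist','w2'); print(o['tcp_pos'],o['time'],o['opening'])
o2,im=snap('scene','s2')
b=cv2.imread('pics/w2.png'); k=1.5625
im=cv2.resize(b,None,fx=k,fy=k,interpolation=cv2.INTER_CUBIC)
im=im[:, :800]
circ(im,'wrist',o,(.5755,-.0995),.025,.036,(0,255,0),k,(0,0))
circ(im,'wrist',o,(o['tcp_pos'][0]-.0017,o['tcp_pos'][1]),.026+o['tcp_pos'][2]-.0031,.031,(0,0,255),k,(0,0))
cv2.imwrite('pics/w2b.png',im)
```

```text
[ 0.57542992 -0.09899526  0.10103857] 5.325 0.05877810242008094
```

View pics/w2b.png

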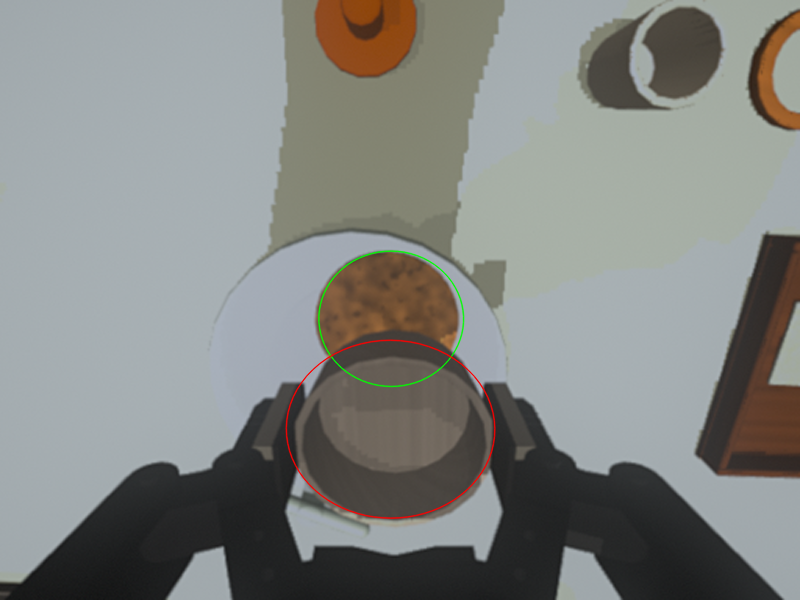

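The dish is in the grip at (395,440), but its rim looks slightly smaller and lower than modelled. I'll check from the side.

Run:
```python
from ov import *
o=get_obs(); X=o['tcp_pos']; print(proj('scene',X))
u,v=map(int,proj('scene',X))
b=cv2.imread('pics/s2.png'); k=6; x0,y0=u-55,v-50
im=cv2.resize(b[y0:y0+90,x0:x0+130],None,fx=k,fy=k,interpolation=cv2.INTER_CUBIC); im=cv2.convertScaleAbs(im,alpha=1.8)
h=X[2]-.0031
circ(im,'scene',None,(X[0]-.0017,X[1]),h+.026,.031,(0,255,0),k,(x0,y0)); circ(im,'scene',None,(X[0]-.0017,X[1]),h,.029,(0,0,255),k,(x0,y0))
cv2.imwrite('pics/s2b.png',im)
```

```text
(np.float64(201.2593331115163), np.float64(213.283030694707))
```

View pics/s2b.png

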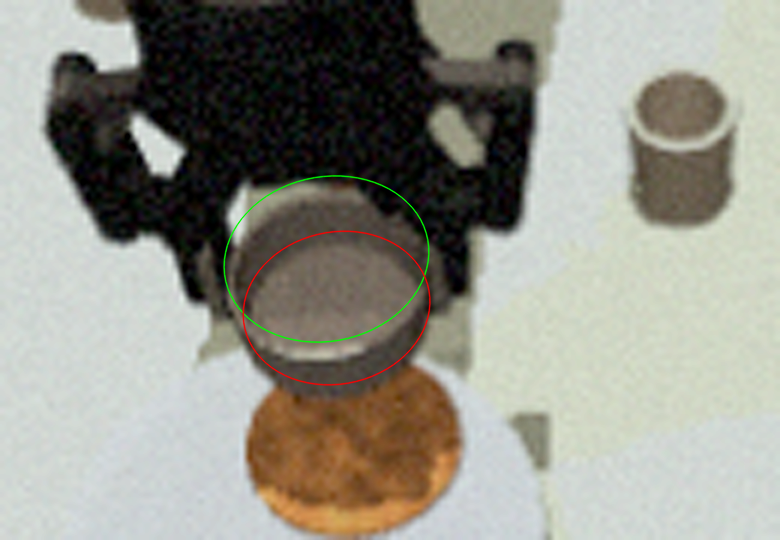

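Emit:
servo_tool(
  targets="0.007 0 0.07 0 0 0 -1; 0 0 0.08 0 0 0 -1; 0 0 0.05 0 0 0 -1; 0 0 0.013 0 0 0 -1; 0 0 0 0 0 0 -1; 0 0 0 0 0 0 -1",
)

```text
time: 6.18
tcp_pos: [0.5746, -0.0994, 0.0379]
tcp_rot: [-0.001, 1.0, -0.0, 0.001]
contact_force: [0.8, 1.0, 0.1]
opening: 0.059
grasp_force: 32.7
```

Emit:
servo_tool(
  targets="0 0 0.01 0 0 0 -1; 0 0 0 0 0 0 -1",
)

```text
time: 6.42
tcp_pos: [0.5738, -0.099, 0.034]
tcp_rot: [-0.001, 1.0, -0.0, 0.0]
contact_force: [-0.3, -1.0, -0.7]
opening: 0.0592
grasp_force: 32.7
```

Emit:
servo_tool(
  targets="0 0 0.007 0 0 0 -1; 0 0 0 0 0 0 -1",
)

```text
time: 6.68
tcp_pos: [0.5736, -0.0991, 0.0316]
tcp_rot: [-0.001, 1.0, 0.0, -0.0]
contact_force: [-0.2, -0.7, -0.6]
opening: 0.0594
grasp_force: 32.7
```

Emit:
servo_tool(
  targets="0 0 0.006 0 0 0 -1; 0 0 0 0 0 0 -1",
)

```text
time: 6.92
tcp_pos: [0.5737, -0.0991, 0.0298]
tcp_rot: [-0.001, 1.0, 0.0, -0.0]
contact_force: [-0.5, 0.2, -1.1]
opening: 0.0591
grasp_force: 32.7
```

Emit:
servo_tool(
  targets="0 0 0.005 0 0 0 -1; 0 0 0 0 0 0 -1",
)

```text
time: 7.18
tcp_pos: [0.5738, -0.0991, 0.0284]
tcp_rot: [-0.001, 1.0, 0.0, -0.0]
contact_force: [0.6, 0.0, -1.5]
opening: 0.0587
grasp_force: 32.7
```

Emit:
servo_tool(
  targets="0 0 0.004 0 0 0 -1; 0 0 0 0 0 0 -1; 0 0 0 0 0 0 -1",
)

```text
time: 7.55
tcp_pos: [0.5739, -0.0991, 0.0282]
tcp_rot: [-0.001, 1.0, -0.0, 0.0]
contact_force: [-2.9, 1.1, 5.3]
opening: 0.0587
grasp_force: 33.1
```

Emit:
servo_tool(
  targets="0 0 0 0 0 0 1; 0 0 0 0 0 0 1; 0 0 0 0 0 0 1; 0 0 0 0 0 0 1; 0 0 0 0 0 0 1; 0 0 -0.1 0 0 0 1; 0.02 0 -0.18 0 0 0 1; 0.1 0 -0.15 0 0 0 1; 0.1 0 -0.15 0 0 0 1; 0.1 0 0 0 0 0 1",
)

```text
time: 8.8
tcp_pos: [0.4797, -0.0998, 0.2056]
tcp_rot: [-0.001, 1.0, -0.001, 0.004]
contact_force: [-0.1, -0.6, -0.2]
opening: 0.0853
grasp_force: 0.0
```

Run:
```python
from ov import *
o,im=snap('wrist','w3'); print(o['tcp_pos'],o['time'],o['opening'])
b=cv2.imread('pics/w3.png'); k=1.5625
im=cv2.resize(b,None,fx=k,fy=k,interpolation=cv2.INTER_CUBIC)
circ(im,'wrist',o,(.5755,-.0995),.025,.036,(0,255,0),k,(0,0))
circ(im,'wrist',o,(.5755,-.0995),.051,.031,(0,0,255),k,(0,0))
circ(im,'wrist',o,(.457,.010),.05,.020,(0,255,0),k,(0,0))
circ(im,'wrist',o,(.4418,-.1094),.019,.022,(0,255,0),k,(0,0))
cv2.imwrite('pics/w3b.png',im)
```

```text
[ 0.47970596 -0.09976785  0.20563712] 8.8 0.085301736353013
```

View pics/w3b.png

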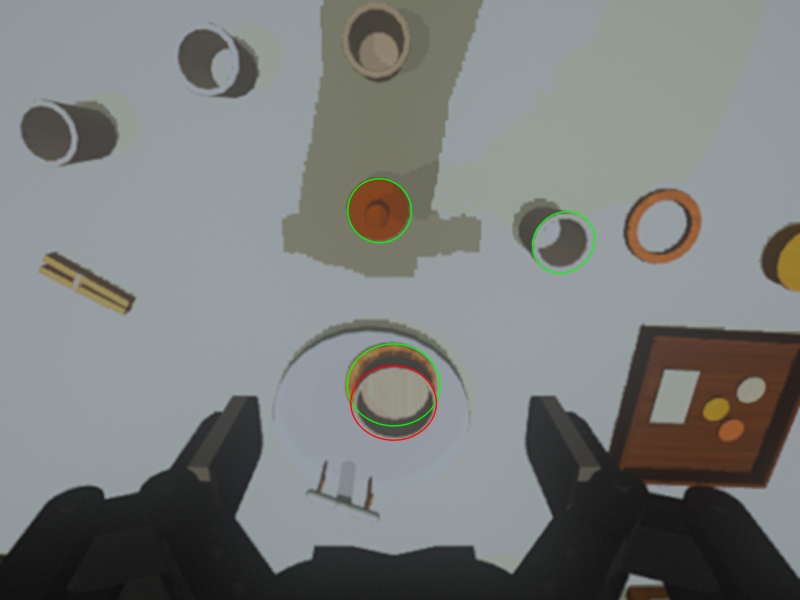

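The dish rim is at (395,401), within 2 mm of the pad's centre. The pot is at (562,240), where the overlay expects it. Next is the pot.

Emit:
servo_tool(
  targets="0.039 0.181 0 0 0 0 1; 0.039 0.181 0 0 0 0 1; 0 0 0 0 0 0 1; 0 0 0.15 0 0 0 1; 0 0 0.15 0 0 0 1; 0 0 0.14 0 0 0 1; 0 0 0.1 0 0 0 1; 0 0 0.04 0 0 0 1; 0 0 0 0 0 0 1; 0 0 0 0 0 0 1",
)

```text
time: 10.1
tcp_pos: [0.4556, 0.0091, 0.0285]
tcp_rot: [-0.0, 1.0, -0.0, 0.001]
contact_force: [1.0, 0.8, 0.1]
opening: 0.0855
grasp_force: 0.0
```

Emit:
servo_tool(
  targets="0 0 0 0 0 0 -1; 0 0 0 0 0 0 -1; 0 0 0 0 0 0 -1; 0 0 0 0 0 0 -1; 0 0 0 0 0 0 -1; 0 0 0 0 0 0 -1; 0 0 0 0 0 0 -1; 0 0 0 0 0 0 -1",
)

```text
time: 11.1
tcp_pos: [0.4549, 0.0093, 0.0281]
tcp_rot: [-0.001, 1.0, -0.0, 0.001]
contact_force: [-1.0, -0.5, 6.0]
opening: 0.0384
grasp_force: 29.7
```

Emit:
servo_tool(
  targets="0 0 -0.05 0 0 0 -1; 0 0 -0.15 0 0 0 -1; 0 0 -0.15 0 0 0 -1; -0.13 -0.12 0 0 0 0 -1; -0.13 -0.12 0 0 0 0 -1; -0.134 -0.12 0 0 0 0 -1; 0 0 0 0 0 0 -1; 0 0 0 0 0 0 -1",
)

```text
time: 12.1
tcp_pos: [0.5716, -0.0983, 0.1314]
tcp_rot: [-0.0, 1.0, 0.0, -0.001]
contact_force: [-0.3, -0.1, -1.1]
opening: 0.0383
grasp_force: 30.5
```

Run:
```python
from ov import *
o,im=snap('wrist','w4'); X=o['tcp_pos'];print(X,o['time'],o['opening'])
b=cv2.imread('pics/w4.png'); k=1.5625
im=cv2.resize(b,None,fx=k,fy=k,interpolation=cv2.INTER_CUBIC)
circ(im,'wrist',o,(.5755,-.099),.051,.031,(0,0,255),k,(0,0))
circ(im,'wrist',o,X,X[2]-.0285+.05,.020,(0,255,0),k,(0,0))
circ(im,'wrist',o,X,X[2]-.0285,.017,(255,255,0),k,(0,0))
cv2.imwrite('pics/w4b.png',im)
```

```text
[ 0.5715627  -0.09827489  0.13141723] 12.1 0.03831439715337185
```

View pics/w4b.png

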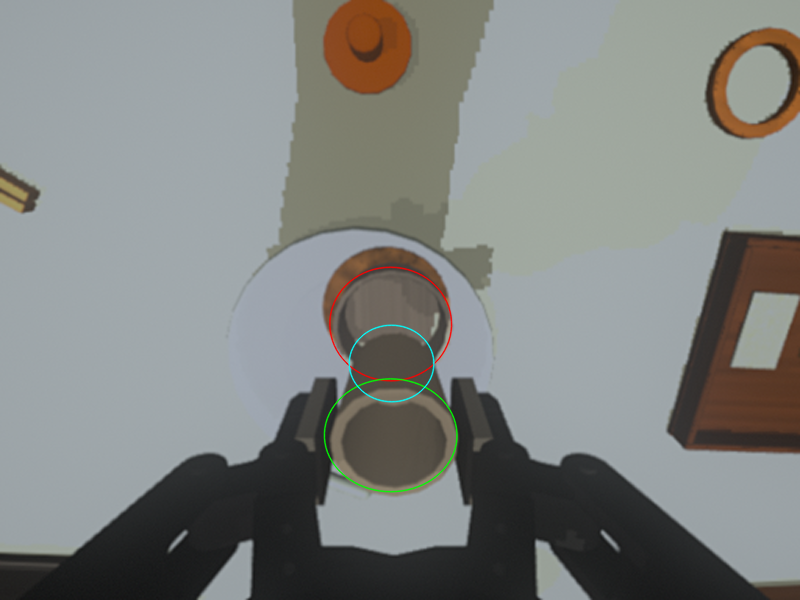

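The pot hangs upright at (392,440), directly beyond the dish at (390,325). I'm lowering it.

Emit:
servo_tool(
  targets="-0.008 -0.002 0.06 0 0 0 -1; 0 0 0.08 0 0 0 -1; 0 0 0.06 0 0 0 -1; 0 0 0.033 0 0 0 -1; 0 0 0 0 0 0 -1; 0 0 0 0 0 0 -1",
)

```text
time: 12.9
tcp_pos: [0.5755, -0.0989, 0.0634]
tcp_rot: [-0.001, 1.0, -0.0, 0.001]
contact_force: [-0.8, -0.4, -1.1]
opening: 0.0384
grasp_force: 30.5
```

Emit:
servo_tool(
  targets="0 0 0.008 0 0 0 -1; 0 0 0 0 0 0 -1; 0 0 0 0 0 0 -1",
)

```text
time: 13.28
tcp_pos: [0.5751, -0.0992, 0.0601]
tcp_rot: [-0.0, 1.0, -0.0, 0.0]
contact_force: [0.1, 0.1, -1.7]
opening: 0.0384
grasp_force: 30.5
```

Emit:
servo_tool(
  targets="0 0 0.005 0 0 0 -1; 0 0 0 0 0 0 -1; 0 0 0 0 0 0 -1",
)

```text
time: 13.65
tcp_pos: [0.575, -0.0991, 0.0584]
tcp_rot: [-0.001, 1.0, 0.0, -0.0]
contact_force: [-0.8, 0.4, -0.4]
opening: 0.0385
grasp_force: 30.5
```

Emit:
servo_tool(
  targets="0 0 0.004 0 0 0 -1; 0 0 0 0 0 0 -1; 0 0 0 0 0 0 -1",
)

```text
time: 14.02
tcp_pos: [0.575, -0.0991, 0.0573]
tcp_rot: [-0.001, 1.0, -0.0, -0.0]
contact_force: [0.0, 0.5, -1.0]
opening: 0.0387
grasp_force: 30.5
```

Emit:
servo_tool(
  targets="0 0 0.003 0 0 0 -1; 0 0 0 0 0 0 -1; 0 0 0 0 0 0 -1",
)

```text
time: 14.4
tcp_pos: [0.5753, -0.0992, 0.0572]
tcp_rot: [-0.001, 1.0, -0.0, 0.0]
contact_force: [-1.8, -0.0, 6.0]
opening: 0.0384
grasp_force: 30.8
```

Contact, at the expected height. I'm opening the fingers and retreating.

Emit:
servo_tool(
  targets="0 0 0 0 0 0 1; 0 0 0 0 0 0 1; 0 0 0 0 0 0 1; 0 0 0 0 0 0 1; 0 0 0 0 0 0 1; 0 0 -0.1 0 0 0 1; 0.02 0 -0.18 0 0 0 1; 0.15 -0.01 -0.12 0 0 0 1; 0.15 -0.01 -0.05 0 0 0 1; 0.03 0 0 0 0 0 1",
)

```text
time: 15.65
tcp_pos: [0.4687, -0.1055, 0.1932]
tcp_rot: [-0.0, 1.0, -0.0, 0.001]
contact_force: [0.5, -1.0, 0.4]
opening: 0.0858
grasp_force: 0.0
```

Emit:
servo_tool(
  targets="0 0 0 0 0 0 1; 0 0 0 0 0 0 1",
)

```text
time: 15.9
tcp_pos: [0.4709, -0.1052, 0.1907]
tcp_rot: [-0.001, 1.0, 0.0, -0.0]
contact_force: [0.3, -0.0, -0.2]
opening: 0.0858
grasp_force: 0.0
```

Run:
```python
from ov import *
o,im=snap('wrist','w5'); X=o['tcp_pos'];print(X,o['time'],o['opening'])
b=cv2.imread('pics/w5.png'); k=3; x0,y0=130,100
im=cv2.resize(b[y0:y0+190,x0:x0+250],None,fx=k,fy=k,interpolation=cv2.INTER_CUBIC); im=cv2.convertScaleAbs(im,alpha=1.3)
of=(x0,y0)
circ(im,'wrist',o,(.5755,-.099),.051,.031,(0,0,255),k,of)
circ(im,'wrist',o,(.5755,-.099),.079,.020,(0,255,0),k,of)
circ(im,'wrist',o,(.4418,-.1094),.019,.022,(0,255,0),k,of)
circ(im,'wrist',o,(.4418,-.1094),.047,.008,(255,0,0),k,of)
cv2.imwrite('pics/w5b.png',im)
```

```text
[ 0.47085593 -0.10518374  0.19074106] 15.9 0.08575082976677591
```

View pics/w5b.png

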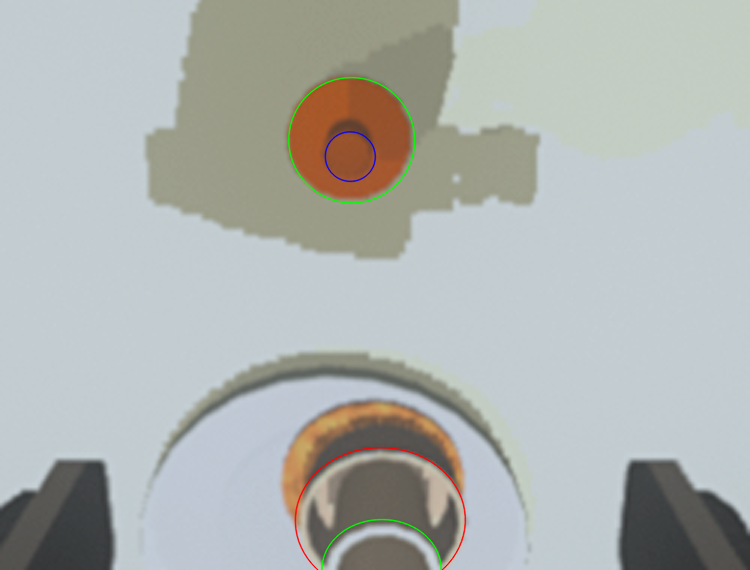

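The pot stands in the dish at (382,540 in the crop), well inside the rim. The stopper is at (351,140). Next is the stopper.

Emit:
servo_tool(
  targets="0.101 -0.014 0 0 0 0 1; 0 0 0.15 0 0 0 1; 0 0 0.15 0 0 0 1; 0 0 0.14 0 0 0 1; 0 0 0.08 0 0 0 1; 0 0 0.036 0 0 0 1; 0 0 0 0 0 0 1; 0 0 0 0 0 0 1; 0 0 0 0 0 0 1",
)

```text
time: 17.08
tcp_pos: [0.4408, -0.1097, 0.0257]
tcp_rot: [-0.001, 1.0, -0.0, 0.001]
contact_force: [-0.2, 0.2, -0.0]
opening: 0.0853
grasp_force: 0.0
```

Emit:
servo_tool(
  targets="0 0 0 0 0 0 -1; 0 0 0 0 0 0 -1; 0 0 0 0 0 0 -1; 0 0 0 0 0 0 -1; 0 0 0 0 0 0 -1; 0 0 0 0 0 0 -1; 0 0 0 0 0 0 -1; 0 0 0 0 0 0 -1; 0 0 0 0 0 0 -1; 0 0 0 0 0 0 -1",
)

```text
time: 18.32
tcp_pos: [0.4397, -0.1095, 0.0246]
tcp_rot: [-0.001, 1.0, -0.0, -0.0]
contact_force: [0.2, 0.0, 1.6]
opening: 0.0147
grasp_force: 29.4
```

Emit:
servo_tool(
  targets="0 0 -0.07 0 0 0 -1; 0 0 -0.15 0 0 0 -1; 0 0 -0.15 0 0 0 -1; -0.15 0.011 0 0 0 0 -1; -0.15 0.011 0 0 0 0 -1; -0.151 0.012 0 0 0 0 -1; 0 0 0 0 0 0 -1; 0 0 0 0 0 0 -1; 0 0 0 0 0 0 -1",
)

```text
time: 19.45
tcp_pos: [0.5737, -0.0992, 0.1355]
tcp_rot: [-0.0, 1.0, 0.0, -0.001]
contact_force: [0.3, 0.2, -0.1]
opening: 0.0147
grasp_force: 29.4
```

Run:
```python
from ov import *
o,im=snap('wrist','w6'); X=o['tcp_pos'];print(X,o['time'],o['opening'])
b=cv2.imread('pics/w6.png'); k=3; x0,y0=130,150
im=cv2.resize(b[y0:y0+190,x0:x0+250],None,fx=k,fy=k,interpolation=cv2.INTER_CUBIC); im=cv2.convertScaleAbs(im,alpha=1.3)
of=(x0,y0)
circ(im,'wrist',o,(.577,-.099),.079,.020,(0,255,0),k,of)
h=X[2]-.0246
circ(im,'wrist',o,(X[0]+.0013,X[1]),h+.019,.022,(255,0,0),k,of)
circ(im,'wrist',o,(X[0]+.0013,X[1]),h,.010,(255,0,0),k,of)
cv2.imwrite('pics/w6b.png',im)
```

```text
[ 0.57369309 -0.09922161  0.13554741] 19.45 0.014741334657253191
```

View pics/w6b.png

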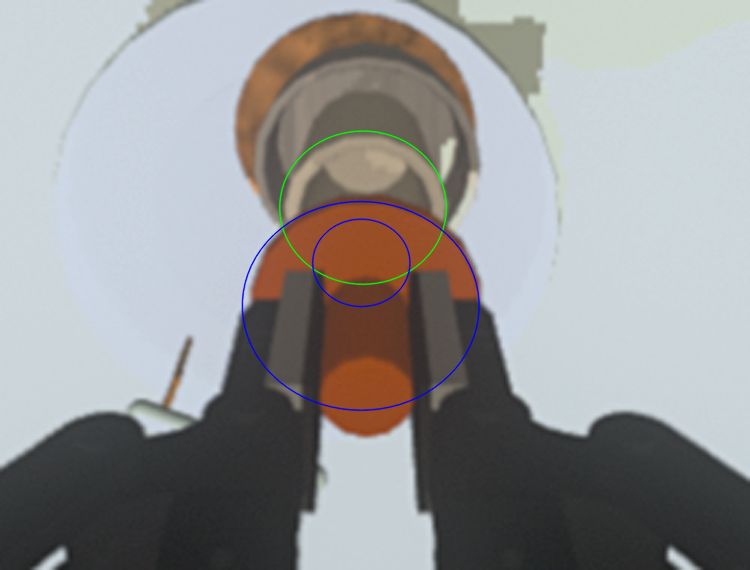

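The stopper is held upright (flange centre about (366,300), knob top (367,395)). The pot's rim centre is about (365,213), so it needs about 3 mm more in +x.

Emit:
servo_tool(
  targets="-0.01 0 0.02 0 0 0 -1; 0 0 0.04 0 0 0 -1; 0 0 0.04 0 0 0 -1; 0 0 0.04 0 0 0 -1; 0 0 0 0 0 0 -1; 0 0 0 0 0 0 -1",
)

```text
time: 20.25
tcp_pos: [0.5782, -0.0991, 0.0936]
tcp_rot: [-0.001, 1.0, -0.0, 0.0]
contact_force: [0.6, -0.5, 0.2]
opening: 0.0145
grasp_force: 29.4
```

Emit:
servo_tool(
  targets="0 0 0.007 0 0 0 -1; 0 0 0 0 0 0 -1; 0 0 0 0 0 0 -1",
)

```text
time: 20.62
tcp_pos: [0.5782, -0.0992, 0.0918]
tcp_rot: [-0.001, 1.0, -0.0, 0.0]
contact_force: [-1.0, 0.1, -0.2]
opening: 0.0148
grasp_force: 29.4
```

Emit:
servo_tool(
  targets="0 0 0.004 0 0 0 -1; 0 0 0 0 0 0 -1; 0 0 0 0 0 0 -1",
)

```text
time: 21.0
tcp_pos: [0.578, -0.0991, 0.0903]
tcp_rot: [-0.001, 1.0, -0.0, -0.0]
contact_force: [0.4, -0.3, -1.0]
opening: 0.0147
grasp_force: 29.4
```

Emit:
servo_tool(
  targets="0.004 0 0.003 0 0 0 -1; 0 0 0 0 0 0 -1; 0 0 0 0 0 0 -1",
)

```text
time: 21.38
tcp_pos: [0.5773, -0.0991, 0.0899]
tcp_rot: [-0.001, 1.0, -0.0, 0.001]
contact_force: [0.2, -0.8, 2.3]
opening: 0.0146
grasp_force: 29.8
```

Emit:
servo_tool(
  targets="0 0 0.003 0 0 0 -1; 0 0 0 0 0 0 -1; 0 0 0 0 0 0 -1",
)

```text
time: 21.75
tcp_pos: [0.5776, -0.0991, 0.0898]
tcp_rot: [-0.001, 1.0, -0.0, 0.001]
contact_force: [0.1, -0.5, 6.7]
opening: 0.0151
grasp_force: 30.1
```

Emit:
servo_tool(
  targets="0 0 0 0 0 0 1; 0 0 0 0 0 0 1; 0 0 0 0 0 0 1; 0 0 0 0 0 0 1; 0 0 0 0 0 0 1; 0 0 -0.1 0 0 0 1; 0 0 -0.18 0 0 0 1; 0.12 0 -0.12 0 0 0 1; 0.12 0 -0.06 0 0 0 1; 0.04 0 0 0 0 0 1",
)

```text
time: 23.0
tcp_pos: [0.4924, -0.0994, 0.2285]
tcp_rot: [-0.0, 1.0, -0.0, 0.002]
contact_force: [1.6, -0.0, 0.3]
opening: 0.0855
grasp_force: 0.0
```

Emit:
servo_tool(
  targets="0 0 0 0 0 0 1; 0 0 0 0 0 0 1",
)

```text
time: 23.25
tcp_pos: [0.4933, -0.0992, 0.2254]
tcp_rot: [-0.001, 1.0, 0.0, -0.001]
contact_force: [-0.4, -0.4, 0.2]
opening: 0.0858
grasp_force: 0.0
```

Run:
```python
from ov import *
o,im=snap('wrist','w7'); X=o['tcp_pos'];print(X,o['time'],o['opening'])
b=cv2.imread('pics/w7.png'); k=4; x0,y0=150,180
im=cv2.resize(b[y0:y0+150,x0:x0+190],None,fx=k,fy=k,interpolation=cv2.INTER_CUBIC); im=cv2.convertScaleAbs(im,alpha=1.3)
of=(x0,y0); c=(.578,-.099)
circ(im,'wrist',o,c,.051,.031,(0,0,255),k,of)
circ(im,'wrist',o,c,.084,.022,(0,255,0),k,of)
circ(im,'wrist',o,c,.112,.008,(255,0,0),k,of)
cv2.imwrite('pics/w7b.png',im)
```

```text
[ 0.49330072 -0.0991642   0.22539459] 23.25 0.08580319779808387
```

View pics/w7b.png

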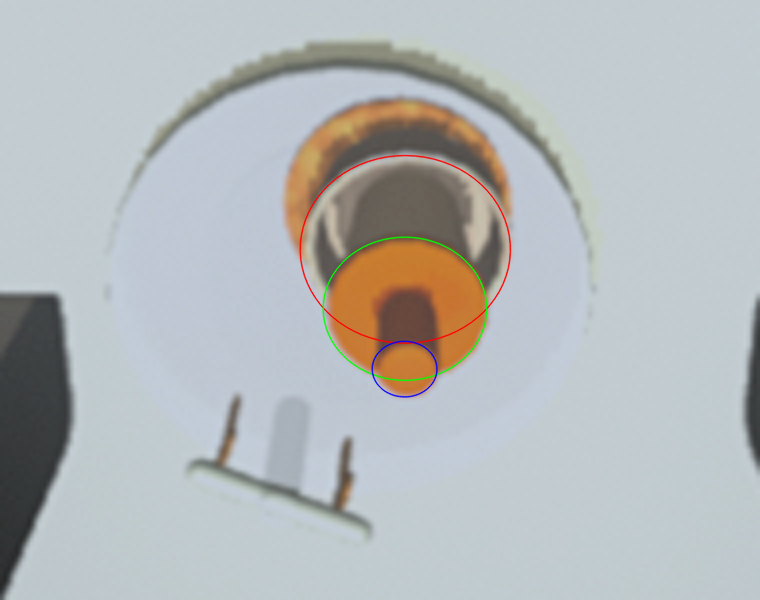

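The stopper is seated. Its flange is centred at (407,308), matching the model at full insertion, and its knob is at (406,368). Next I'll look at the keyring.

Emit:
servo_tool(
  targets="0.017 0.175 0 0 0 0 1; 0.017 0.175 0 0 0 0 1; 0.017 0.175 0 0 0 0 1; 0.017 0.175 0 0 0 0 1; 0.017 0.175 0 0 0 0 1; 0.017 0.175 0 0 0 0 1; 0.017 0.175 0.05 0 0 0 1; 0.017 0.175 0.1 0 0 0 1; 0 0 0 0 0 0 1; 0 0 0 0 0 0 1",
)

```text
time: 24.55
tcp_pos: [0.4515, 0.3208, 0.1804]
tcp_rot: [-0.001, 1.0, -0.001, -0.001]
contact_force: [0.1, -0.7, 0.8]
opening: 0.0857
grasp_force: 0.0
```

Run:
```python
from ov import *
o,im=snap('wrist','w8'); X=o['tcp_pos'];print(X,o['tcp_rot'],o['time'],o['opening'])
b=cv2.imread('pics/w8.png'); c=(.485,.325)
u,v=proj('wrist',np.array([*c,.006]),o); k=4; x0,y0=max(0,int(u)-95),max(0,int(v)-70)
im=cv2.resize(b[y0:y0+140,x0:x0+190],None,fx=k,fy=k,interpolation=cv2.INTER_CUBIC); im=cv2.convertScaleAbs(im,alpha=1.3)
of=(x0,y0); print(of,u,v)
circ(im,'wrist',o,c,.006,.019,(0,0,255),k,of)
cv2.imwrite('pics/w8b.png',im)
```

```text
[0.45145725 0.32079455 0.18042961] [-9.65338303e-04  9.99998888e-01 -8.11718624e-04 -7.95207786e-04] 24.55 0.08572680542582466
(159, 131) 254.58595221952248 201.83317018367853
```

View pics/w8b.png

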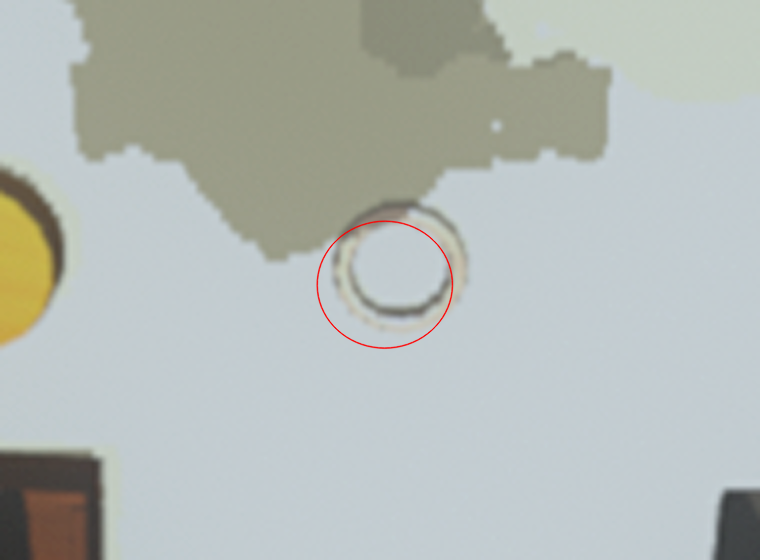

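The keyring's centre is at (401,266) in the crop, about (0.4796, 0.3295). I'm moving in with a pre-closed approach.

Emit:
servo_tool(
  targets="-0.088 0.029 0 0 0 0 0.3; 0 0 0.15 0 0 0 0.3; 0 0 0.15 0 0 0 0.3; 0 0 0.14 0 0 0 0.3; 0 0 0.09 0 0 0 0.3; 0 0 0.04 0 0 0 0.3; 0 0 0.01 0 0 0 0.3; 0 0 0 0 0 0 0.3; 0 0 0 0 0 0 0.3",
  force=20,
)

```text
time: 25.72
tcp_pos: [0.479, 0.3301, 0.009]
tcp_rot: [-0.001, 1.0, 0.001, 0.001]
contact_force: [0.5, -0.2, -1.0]
opening: 0.0557
grasp_force: 0.0
```

Emit:
servo_tool(
  targets="0 0 0.022 0 0 0 0.3; 0 0 0 0 0 0 0.3; 0 0 0 0 0 0 0.3",
)

```text
time: 26.1
tcp_pos: [0.4778, 0.3294, 0.0008]
tcp_rot: [-0.001, 1.0, -0.0, -0.0]
contact_force: [0.2, -0.5, -0.8]
opening: 0.0556
grasp_force: 0.0
```

Emit:
servo_tool(
  targets="0 0 0 0 0 0 -1; 0 0 0 0 0 0 -1; 0 0 0 0 0 0 -1; 0 0 0 0 0 0 -1; 0 0 0 0 0 0 -1; 0 0 0 0 0 0 -1",
)

```text
time: 26.85
tcp_pos: [0.4781, 0.3296, 0.0012]
tcp_rot: [-0.001, 1.0, 0.0, 0.0]
contact_force: [-0.7, 0.1, 5.3]
opening: 0.036
grasp_force: 20.1
```

Emit:
servo_tool(
  targets="0 0 -0.05 0 0 0 -1; 0 0 -0.14 0 0 0 -1; 0 0 -0.15 0 0 0 -1; 0 0 -0.15 0 0 0 -1; 0 0 -0.073 0 0 0 -1; -0.041 -0.178 0 0 0 0 -1; -0.041 -0.178 0 0 0 0 -1; -0.041 -0.178 0 0 0 0 -1; -0.041 -0.178 0 0 0 0 -1",
)

```text
time: 27.98
tcp_pos: [0.5277, 0.1143, 0.1705]
tcp_rot: [-0.001, 1.0, 0.0, 0.0]
contact_force: [0.0, 0.6, -0.2]
opening: 0.0361
grasp_force: 20.2
```

Emit:
servo_tool(
  targets="-0.041 -0.178 0 0 0 0 -1; -0.041 -0.178 0 0 0 0 -1; -0.041 -0.178 0 0 0 0 -1; -0.041 -0.178 0 0 0 0 -1; 0 0 0 0 0 0 -1; 0 0 0 0 0 0 -1; 0 0 0 0 0 0 -1",
)

```text
time: 28.85
tcp_pos: [0.5766, -0.0963, 0.17]
tcp_rot: [-0.001, 1.0, 0.0, -0.0]
contact_force: [0.2, 0.0, -0.2]
opening: 0.0363
grasp_force: 20.2
```

Run:
```python
from ov import *
o,im=snap('wrist','w9'); X=o['tcp_pos'];print(X,o['tcp_rot'],o['time'],o['opening'])
b=cv2.imread('pics/w9.png'); k=3; x0,y0=130,150
im=cv2.resize(b[y0:y0+190,x0:x0+250],None,fx=k,fy=k,interpolation=cv2.INTER_CUBIC); im=cv2.convertScaleAbs(im,alpha=1.3)
of=(x0,y0); c=(.578,-.0985)
circ(im,'wrist',o,c,.084,.022,(0,255,0),k,of)
circ(im,'wrist',o,c,.112,.008,(255,0,0),k,of)
circ(im,'wrist',o,(X[0]+.0015,X[1]),X[2]+.0048,.019,(0,0,255),k,of)
cv2.imwrite('pics/w9b.png',im)
```

```text
[ 0.57658343 -0.09628958  0.16997906] [-1.47011737e-03  9.99998900e-01  1.45217251e-04 -1.35382209e-04] 28.85 0.0363076244855751
```

View pics/w9b.png

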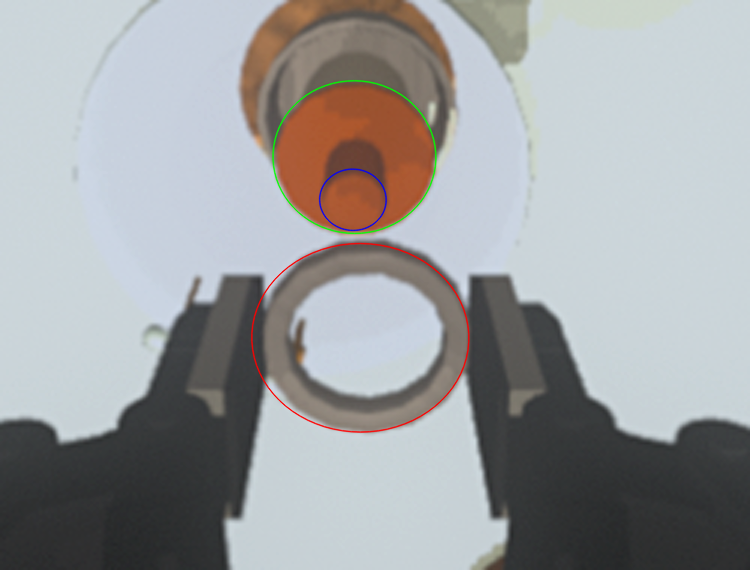

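The keyring is held flat at (366,336), and the knob is at (353,200). I'm shifting y by -3 mm and then lowering.

Emit:
servo_tool(
  targets="0 -0.01 0.05 0 0 0 -1; 0 0 0.07 0 0 0 -1; 0 0 0.04 0 0 0 -1; 0 0 0 0 0 0 -1; 0 0 0 0 0 0 -1; 0 0 0 0 0 0 -1",
)

```text
time: 29.65
tcp_pos: [0.5775, -0.1007, 0.1227]
tcp_rot: [-0.001, 1.0, -0.0, 0.001]
contact_force: [-0.7, -0.4, 0.1]
opening: 0.0361
grasp_force: 20.2
```

Emit:
servo_tool(
  targets="0 0.005 0 0 0 0 -1; 0 0 0.02 0 0 0 -1; 0 0 0.03 0 0 0 -1; 0 0 0.03 0 0 0 -1; 0 0 0.03 0 0 0 -1; 0 0 0 0 0 0 -1; 0 0 0 0 0 0 -1; 0 0 0 0 0 0 -1",
)

```text
time: 30.65
tcp_pos: [0.5772, -0.0992, 0.0892]
tcp_rot: [-0.001, 1.0, -0.0, 0.0]
contact_force: [0.3, 0.7, -0.0]
opening: 0.0361
grasp_force: 20.2
```

Emit:
servo_tool(
  targets="0 0 0.009 0 0 0 -1; 0 0 0 0 0 0 -1; 0 0 0 0 0 0 -1",
)

```text
time: 31.02
tcp_pos: [0.5768, -0.0991, 0.0861]
tcp_rot: [-0.001, 1.0, -0.0, 0.0]
contact_force: [-1.4, 0.2, -0.3]
opening: 0.0363
grasp_force: 20.2
```

Emit:
servo_tool(
  targets="0 0 0 0 0 0 0.4; 0 0 0 0 0 0 0.6; 0 0 0 0 0 0 1; 0 0 0 0 0 0 1; 0 0 0 0 0 0 1; 0 0 -0.1 0 0 0 1; 0 0 -0.18 0 0 0 1; 0.12 0 -0.12 0 0 0 1; 0.12 0 -0.06 0 0 0 1; 0.04 0 0 0 0 0 1",
)

```text
time: 32.28
tcp_pos: [0.4924, -0.0994, 0.2261]
tcp_rot: [-0.0, 1.0, -0.0, 0.002]
contact_force: [-0.4, 0.3, -0.3]
opening: 0.0851
grasp_force: 0.0
```

Emit:
servo_tool(
  targets="0 0 0 0 0 0 1; 0 0 0 0 0 0 1",
)

```text
time: 32.52
tcp_pos: [0.4933, -0.0992, 0.223]
tcp_rot: [-0.001, 1.0, 0.0, -0.001]
contact_force: [-0.3, -0.9, -0.6]
opening: 0.0853
grasp_force: 0.0
```

Run:
```python
from ov import *
o,im=snap('wrist','w10'); X=o['tcp_pos'];print(X,o['time'],o['opening'])
b=cv2.imread('pics/w10.png'); k=4; x0,y0=150,180
im=cv2.resize(b[y0:y0+150,x0:x0+190],None,fx=k,fy=k,interpolation=cv2.INTER_CUBIC); im=cv2.convertScaleAbs(im,alpha=1.3)
of=(x0,y0); c=(.578,-.0985)
circ(im,'wrist',o,c,.084,.022,(0,255,0),k,of)
circ(im,'wrist',o,c,.112,.008,(255,0,0),k,of)
cv2.imwrite('pics/w10b.png',im)
```

```text
[ 0.49329783 -0.09915366  0.22302505] 32.525 0.08532333935675748
```

View pics/w10b.png

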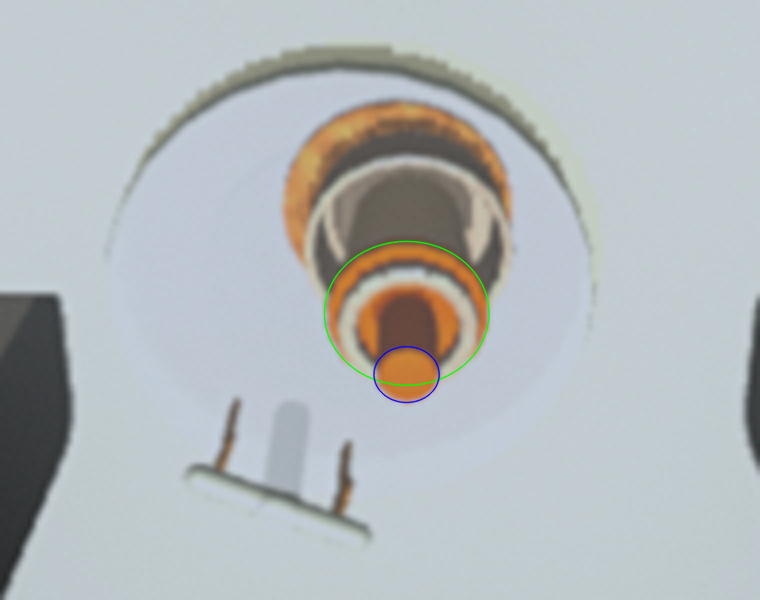

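The keyring lies flat on the flange around the knob, centred at (409,320), and the tower stands as modelled. I'm handing in.

```bash
python3 -c "
from station import *
print(finish_job())"
```

```text
the job is handed in; nothing more can be done
None
```

I built the tower on the cork pad (dish, pot, stopper, keyring) and handed the job in at about 32.5 s; the hand-in returned no verdict, but the last wrist picture shows each piece in place and let go, and the peg, tin and wooden ring were not touched.

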